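# Pack the storage cases in the tilted rack and clamp the row

### The job

Stand the two storage cases upright in the tilted rack, the wide one next to the sprung pad and the slim one next to the sliding stop, both sitting flat on the rack's sloping floor. Then push the stop up against the row until the sprung pad is pressed in about half way, so that the stop holds the row snug, and let go. Do not crush the pad home against its backing, and leave the glue stick, the tin and the vase where they stand.

Things in the scene. Friction and masses are not known exactly. Their poses are not given: they have to be found in the camera images.
- rack: Plywood rack fixed to the work surface, about 125 mm (x) by 372 mm (y) at the foot. Origin: on the work surface under the middle of the tray; z up; y along the tray, towards the stop's end. Its place and yaw vary.
- tray: The rack's trough, headed as the rack but turned +25 deg about y: its open top leans away from the robot (to +x), its -x side is higher. Origin: middle of its floor, 50 mm up; z square out of the sloping floor, y along it. Inside 108 mm wide (x -54 to 54), from y = -155 mm (end wall, 80 high) to +204 (open). Side walls 8 mm thick, 35 mm high at -x, 55 at +x.
- pad_middle (a point): Mark in the tray at y = -115 mm, 40 mm above its floor: the MEAN place of the sprung pad's free face. The real face is up to 14 mm nearer or farther (backing plate screwed elsewhere each time; not in the reading). Aluminium pad 96 mm wide, top 74 mm above the floor; yields to -y at 1.2 N per mm, no preload, meets its backing after 9 mm; half in = 4.5 mm, 5.4 N.
- stop: Sliding end stop: upright plate 102 mm wide, 8 thick, 85 high. Axes as the tray's. Origin: on the trough floor, middle of the pressing face, which looks to -y; plate y 0 to 8 mm, 5 mm high foot to y = 45. Black grip block on top: 44 mm (x), y 0 to 14, z 80 to 132 mm. Slides along y with 11 N friction, stays where left. Face starts at tray y = +100 to +150 mm, can reach -75.
- wide_case: The wide storage case, black with grey seam, latch and side panels: a closed box 100 mm (x) by 40 mm (y) by 80 mm (z), about 0.1 kg. Starts standing upright on the work surface. Origin: centre of its underside; z up. Either x end may face the robot in the rack. It belongs next to the pad, its 40 mm along the tray's y.
- slim_case: The slim storage case, as the wide one but 100 mm (x) by 28 mm (y) by 80 mm (z), about 0.075 kg. Origin: centre of its underside. It belongs between the wide case and the stop, its 28 mm along the tray's y.
- glue_stick: Bystander: upright glue stick, 27 mm across, 92 mm high; origin: centre of its underside.
- nozzle_tin: Bystander: grey round lidded tin, 43 mm across, 21 mm high; origin: centre of its underside.
- printed_vase: Bystander: small vase, 44 mm across, 70 mm high; origin: centre of its underside.

How it is judged:
At the end, for the whole second after the job is handed in: Both cases flat on the tray's floor (within 5 mm and 0.08 rad, 10 mm from its middle line), slim against the stop and wide against slim (gaps under 4 mm); the stop, let go and at rest, presses the row with 2.5 to 9.5 N (pad about half in) (z of wide_case in the frame of tray between -0.005 and 0.005 m and x of wide_case in the frame of tray between -0.01 and 0.01 m and angle between the z axis of each of wide_case, slim_case and the z axis of tray, either way round below 0.08 rad and angle between the y axis of each of wide_case, slim_case and the y axis of tray, either way round below 0.08 rad and angle between each of wide_case, slim_case's own z axis and vertical below 0.8 rad and linear speed of each of wide_case, slim_case below 0.01 m/s and z of slim_case in the frame of tray between -0.005 and 0.005 m and x of slim_case in the frame of tray between -0.01 and 0.01 m and y of wide_case in the frame of stop between -0.052 and -0.044 m and y of slim_case in the frame of stop between -0.018 and -0.01 m and contact force between stop and slim_case between 2.5 and 9.5 N and contact force between slim_case and wide_case above 1.5 N and linear speed of stop below 0.005 m/s); the robot touches nothing.
It fails at once if the row is pressed with more than 22 N (pad crushed home) (contact force between stop and slim_case above 22 N or contact force between stop and wide_case above 22 N).
It fails at once if the glue stick is moved by more than 20 mm (distance of glue_stick from where it was at the start of the episode above 0.02 m).
It fails at once if the round tin is moved by more than 20 mm (distance of nozzle_tin from where it was at the start of the episode above 0.02 m).
It fails at once if the vase is moved by more than 20 mm (distance of printed_vase from where it was at the start of the episode above 0.02 m).
It also fails if it takes over 72 s, if anything falls off the work surface, if the arm or the gripper's body presses on something with over 40 N, if the wrist force passes 120 N, or if a joint passes its speed limit or range.

### The arm

A 6-joint arm with a two-finger parallel gripper is mounted at the origin on a cart in front of the work surface, level with it; the furniture and walls round the work are solid. World frame = base frame: x ahead of the robot, y to its left, z up, the work surface at z = 0. Lengths are in m, angles in rad, forces in N, time in s.
With the tool pointing down it reaches from about 0.35 to 0.775 m from the base axis. Payload 7.3 kg.
Tool frame: the origin (TCP) lies on the mounting face of the last link; the fingertips stand 178 mm ahead of it and the grasp point (between the pads) lies 159 mm ahead of it (robot.grip_depth is the distance from the TCP to the grasp point, in m); z points along the fingers, y is the line along which they close (so a half turn about z gives the same grasp; the last joint's range is limited). The gripper opens to 92 mm and grips with 3 to 60 N. Pads are 19 mm wide; open, the fingers measure 130 mm over their backs; the gripper's body (75 mm by 190 mm) begins 47 mm behind the grasp point.
Start: joints at [-1.273, 0.342, 1.524, -0, 1.275, -0.146], TCP at [0.225, -0.474, 0.405] pointing down, gripper open.
Joint ranges: [-2.53, 2.53], [-0.77, 2.02], [0.04, 2.7], [-1, 4.14], [0.28, 2.66], [-3.11, 3.11]. Speed limits (rad/s): [2.57, 2.57, 3.14, 3.14, 3.14, 3.14].

### API

Orientations are given as [roll, pitch, yaw] about the fixed x, y, z axes, in that order (R = Rz(yaw) Ry(pitch) Rx(roll)).
In Python, from cell import observe, cams, robot, models gives the robot as it stands.
- The arm moves only by the shell command python3 -m jog 'ROWS' [FORCE]. ROWS is JSON, a list of rows, each a list of 3 entries, a list of its own where there are three numbers: the shift along the tool's x, y, z each as a share of 0.4 m, from -1 to 1, then the turn about the tool's z as a share of pi rad, from -1 to 1, then the closure, from 0 (fully open) to 1 (shut). In form: [[[x, y, z], turn, jaw], ...]. A call has 1 to 12 rows; each row is the pose to reach, as a shift and turn from the pose commanded when the call began, along the tool's axes at that moment, turning the shorter way round; what a row does not reach only later rows make up. A row lasts 1/8 s, in which the tool goes at most 62.5 mm and 10.7 degrees, less where a joint would pass 70% of its speed; a pose out of reach is approached as far as the arm can. A call with a number of a shift or a turn outside -1 to 1 is refused whole. A call with a gripper value outside its range is refused whole. The fingers move at their own pace and stop on an object; FORCE is the grip in N (left out, the last holds). Time passes only in rows, so rows that repeat a pose let the fingers close. It gives the time, the measured TCP pose, the force, the opening and the grip force at its end, in the units of the state.
- observe(): the state, without advancing time (a new reading comes with each control period).
- cams.read_camera(name): name is "side" or "top" or "wrist"; returns the picture (480x640x3 uint8, red, green, blue); there is no depth.
- cams.camera_model(name): a dict with "camera_matrix" (3x3 intrinsics, pixels), "pose" (4x4, takes a point from camera to world coordinates). Camera axes: x right, y down, z forward; pixel columns grow to the right and rows downward; lengths in m; the calibration is good to about 2 mm. A picture is of the moment at which its call begins: read the wrist's pose just before it. camera_model takes no time and is no camera call; for the wrist camera it gives the pose at the moment of the call.
- robot.hand_in(): hands the job in; it is judged then, once.
Trained networks look in the newest picture that a camera, given by its name, has taken for a name from the list of things; names that differ only in an ending like _2 or _b are one class to them, and where a whole thing is asked for, a point or a joint stands for the part that bears it (a point fixed in the world has none). Each returns a list of dicts, best first, with "confidence" (0 to 1); they miss things now and then, are a little off and sometimes report something else, mostly with a low value. They report only what shows in the picture. A call takes as long as a camera call.
- models.find_in(target, camera): "position" ([x, y, z] in m, in world coordinates, good to about 4 mm: the middle of the surface that is visible of it).
- models.pinpoint(target, camera): "position" ([x, y, z] in m, in world coordinates, good to about 4 mm: a listed point, or the origin of a listed thing).
The state is a dict: "time": time; "qpos": joint angles; "qvel": joint speeds; "joint_efforts": joint torques, N m; "tool_pos": TCP position; "tool_rot": TCP orientation; "contact_force": force on the tool from outside, world axes, zero at the start; "torque": the same for the moment, N m; "opening": finger opening in m; "grip_force": force on a finger pad.
Only numpy, scipy, OpenCV 4.12 (cv2) and the standard library are available. Lean on these libraries where they do the work, as an engineer would, in place of code of your own. Each camera call takes 0.05 s, during which the arm holds its last target. There are 200 camera calls.

## Working session

There is one attempt and no reset: what is moved stays moved. The work goes in short steps, Python scripts to look and compute and a shell command to move; the robot and the scene stay as the last step left them, time stands still between calls to the robot, and variables do not carry over. Pictures are saved under pics/ and viewed, at most 10 in all, crops included, and the job is handed in when it is done.

```bash
ls; mkdir -p pics; python3 - <<'E'
from cell import observe,cams,robot,models
import cv2
s=observe();print({k:s[k] for k in('time','tool_pos','tool_rot','opening')})
for c in('top','side'):
    cv2.imwrite(f'pics/{c}0.png',cams.read_camera(c)[:,:,::-1])
    for t in('rack','tray','pad_middle','stop','wide_case','slim_case','glue_stick','nozzle_tin','printed_vase'):
        for r in models.pinpoint(t,c)[:2]: print(c,t,[round(float(v),4) for v in r['position']],round(r['confidence'],2))
print(observe()['time'])
E
```

```text
pics
{'time': 0.0, 'tool_pos': array([ 0.22538922, -0.47400328,  0.40404766]), 'tool_rot': array([-3.14009287e+00, -2.07559505e-04,  4.43773597e-01]), 'opening': 0.09224787572909507}
top rack [0.4683, 0.0814, -0.0015] 0.88
top tray [0.4664, 0.0795, 0.0506] 0.9
top pad_middle [0.4847, -0.0372, 0.0865] 0.69
top stop [0.4769, 0.2009, 0.0511] 0.94
top wide_case [0.4307, -0.3665, -0.0014] 0.88
top slim_case [0.4696, -0.2373, 0.004] 0.8
top glue_stick [0.6221, -0.0986, -0.0] 0.61
top nozzle_tin [0.586, -0.253, 0.0018] 0.85
top printed_vase [0.6406, 0.0748, 0.0003] 0.81
top printed_vase [0.4733, -0.2385, 0.003] 0.52
side tray [0.4707, 0.0817, 0.0493] 0.74
side pad_middle [0.4828, -0.0352, 0.0897] 0.66
side stop [0.4747, 0.1994, 0.048] 0.71
side wide_case [0.4299, -0.3654, 0.0028] 0.94
side wide_case [0.6232, -0.0992, -0.0033] 0.62
side slim_case [0.4728, -0.2383, 0.0013] 0.69
side glue_stick [0.6202, -0.1045, -0.0028] 0.83
side nozzle_tin [0.5822, -0.2464, 0.0008] 0.62
side printed_vase [0.6433, 0.0796, 0.0029] 0.88
1.0
```

View pics/top0.png

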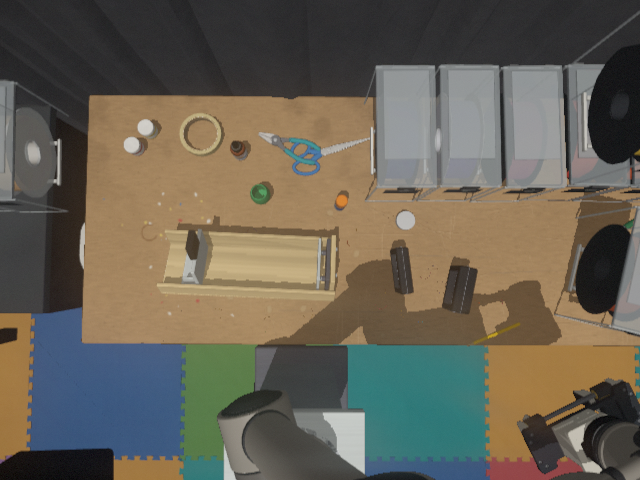

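View pics/side0.png

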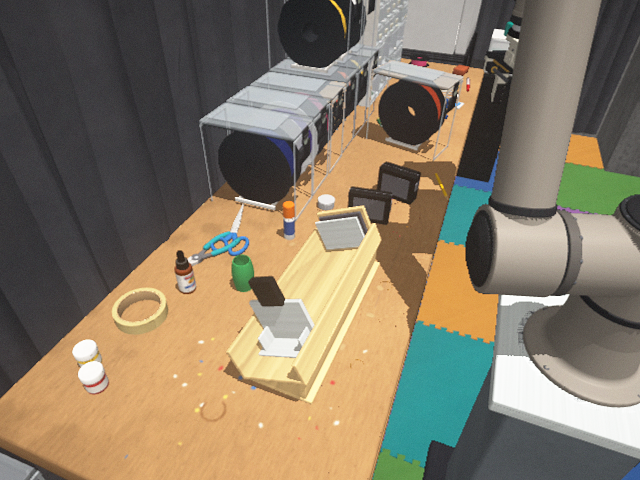

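Top view: rack spans (160,230)–(338,298), the slim case is at (401,270), the wide one at (460,288), the stop at (195,255), the pad at (325,262), the tin at (405,220), the glue stick at (342,201) and the vase at (261,193). The side view agrees, and the network positions match the picture. Next I'll look from above with the wrist camera.

```bash
python3 -m jog '[[[0.6,-0.16,0],0.14,0],[[0.6,-0.16,0],0.14,0],[[0.6,-0.16,0],0.14,0],[[0.6,-0.16,0],0.14,0],[[0.6,-0.16,0],0.14,0],[[0.6,-0.16,0],0.14,0]]'
cat > h.py <<'E'
from cell import observe,cams,robot,models
import cv2,numpy as np
from scipy.spatial.transform import Rotation as Rn
def proj(c,P,m=None):
    m=m or cams.camera_model(c);K=np.array(m['camera_matrix']);T=np.linalg.inv(np.array(m['pose']))
    q=(T[:3,:3]@np.atleast_2d(P).T).T+T[:3,3];q=q@K.T;return q[:,:2]/q[:,2:]
def back(c,uv,z,m=None):
    m=m or cams.camera_model(c);K=np.array(m['camera_matrix']);T=np.array(m['pose'])
    d=np.c_[np.atleast_2d(uv),np.ones(len(np.atleast_2d(uv)))]@np.linalg.inv(K).T@T[:3,:3].T
    return T[:3,3]+d*((z-T[2,3])/d[:,2:])
def snap(c,n):
    m=cams.camera_model(c);im=cams.read_camera(c);cv2.imwrite(f'pics/{n}.png',im[:,:,::-1]);return im,m
def pose():
    s=observe();return np.array(s['tool_pos']),Rn.from_euler('xyz',s['tool_rot'])
def shift(P):  # shares to bring TCP to P
    p,R=pose();return R.inv().apply(np.array(P)-p)/0.4
E
python3 - <<'E'
from h import *
im,m=snap('wrist','w1');np.savez('w1.npz',K=m['camera_matrix'],T=m['pose'],im=im)
print(np.round(m['pose'],3))
for t in('wide_case','slim_case','nozzle_tin'):
    for r in models.pinpoint(t,'wrist')[:2]: print(t,np.round(r['position'],4),round(r['confidence'],2))
E
```

```text
time: 1.75
tool_pos: [0.415, -0.313, 0.4047]
tool_rot: [3.141, 0.0, 0.006]
contact_force: [-0.7, 0.3, 0.5]
opening: 0.0918
grip_force: 0.0
[[ 0.005 -0.962 -0.273  0.489]
 [-1.    -0.005 -0.002 -0.313]
 [ 0.001  0.273 -0.962  0.385]
 [ 0.     0.     0.     1.   ]]
wide_case [ 0.433  -0.3631 -0.0021] 0.97
slim_case [ 0.4708 -0.2388 -0.0049] 0.84
nozzle_tin [ 5.812e-01 -2.543e-01 -5.000e-04] 0.93
```

View pics/w1.png

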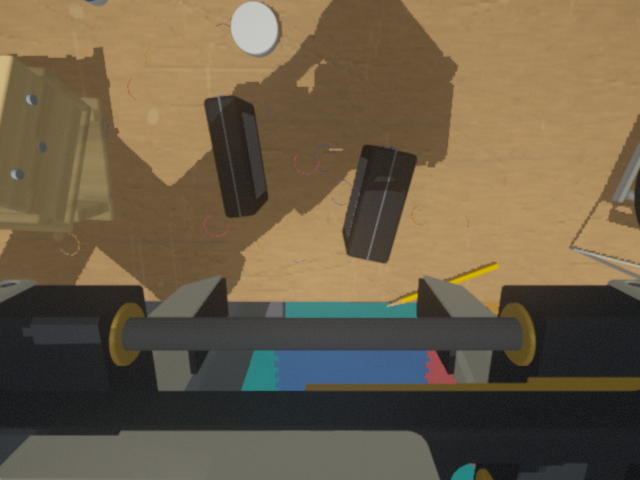

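The wrist view shows the slim case's seam running from (220,97) to (240,215) and the wide one's from (395,148) to (368,261).

```bash
python3 - <<'E'
from h import *
d=np.load('w1.npz');m=dict(camera_matrix=d['K'],pose=d['T'])
for n,a in(('slim',[(220,97),(240,215)]),('wide',[(395,148),(368,261)])):
    P=back('wrist',a,0.08,m);v=P[0]-P[1];print(n,np.round(P.mean(0),4),'len',np.linalg.norm(v).round(4),'yaw',np.arctan2(v[1],v[0]).round(3))
A={}
for c in('top','side'):
  for k in range(3):
    cams.read_camera(c)
    for t in('tray','pad_middle','stop'):
        r=models.pinpoint(t,c)
        if r: A.setdefault((t,c),[]).append(r[0]['position'])
for k,v in A.items(): print(k,np.round(np.mean(v,0),4),np.round(np.std(v,0),4))
im=cams.read_camera('top')[200:320,140:360]
cv2.imwrite('pics/topc.png',cv2.resize(im,None,fx=3.6,fy=3.6,interpolation=cv2.INTER_CUBIC)[:,:800,::-1])
print(np.round(cams.camera_model('top')['pose'],3),cams.camera_model('top')['camera_matrix'])
E
```

```text
slim [ 0.4719 -0.2365  0.08  ] len 0.0967 yaw 0.108
wide [ 0.4316 -0.3644  0.08  ] len 0.101 yaw -0.183
('tray', 'top') [0.467  0.0811 0.0492] [0.0019 0.0024 0.0013]
('pad_middle', 'top') [ 0.4846 -0.0361  0.0848] [0.0009 0.0007 0.0017]
('stop', 'top') [0.4775 0.2    0.051 ] [0.0016 0.0002 0.0007]
('tray', 'side') [0.471  0.0803 0.0502] [0.0006 0.0013 0.0016]
('pad_middle', 'side') [ 0.4798 -0.0355  0.0871] [0.0015 0.0016 0.0017]
('stop', 'side') [0.4696 0.1991 0.0487] [0.0009 0.0016 0.0011]
[[ 0.005 -0.998  0.056  0.481]
 [-1.    -0.005 -0.005 -0.036]
 [ 0.005 -0.056 -0.998  1.12 ]
 [ 0.     0.     0.     1.   ]] [[485.874498     0.         313.37801064]
 [  0.         485.874498   237.92448897]
 [  0.           0.           1.        ]]
```

View pics/topc.png

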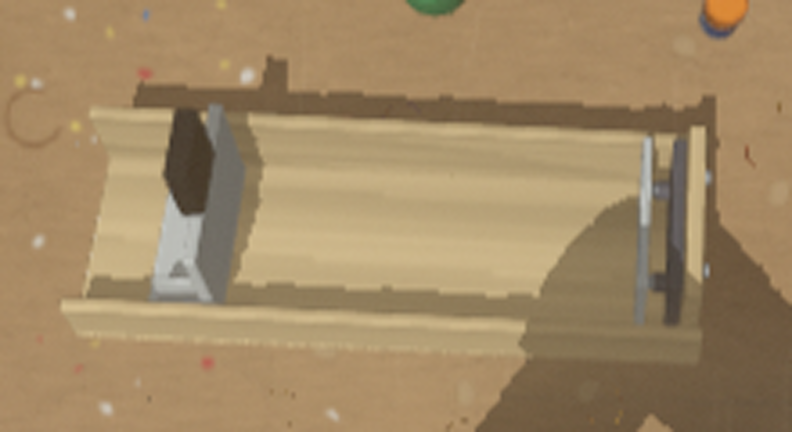

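The crop shows the tray's near inner top edge from (65,300) to (700,332), the far wall top from (95,110) to (705,133), and the pad's free face edge from (642,138) to (636,320). I'll fit the rack pose to these.

```bash
python3 - <<'E'
from h import *
from scipy.optimize import least_squares
s=lambda u,v:(140+(u+.5)/3.6-.5,200+(v+.5)/3.6-.5)
near=[s(100,302),s(400,317),s(690,331)]; far=[s(250,117),s(400,122),s(630,132)]
R0=Rn.from_euler('y',25,degrees=True)
m=cams.camera_model('top')
B=lambda uv,p:back('top',uv,(np.array([0,0,.05])+R0.apply(p))[2],m)
N=B(near,[-.054,0,.035]);F=B(far,[.054,0,.055])
for L,p in((N,[-.054,0,.035]),(F,[.054,0,.055])):
    k=np.polyfit(L[:,1],L[:,0],1);yaw=-np.arctan(k[0]);off=R0.apply(p)[0]
    print('yaw',yaw.round(4),'x0 at y=.08',(np.polyval(k,.08)-off/np.cos(yaw)).round(4))
print('ends of near top y', B([s(65,300)],[-.054,0,.035]).round(4))
for p,uv in(([.048,0,.074],s(642,140)),([-.048,0,.074],s(636,318))):
    print('pad',B([uv],p).round(4), 'x off',R0.apply(p).round(4))
E
```

```text
yaw -0.0443 x0 at y=.08 0.4672
yaw -0.0347 x0 at y=.08 0.4749
ends of near top y [[0.4422 0.2826 0.1045]]
pad [[ 0.5369 -0.0505  0.0968]] x off [0.0748 0.     0.0468]
pad [[ 0.4349 -0.047   0.1374]] x off [-0.0122  0.      0.0874]
```

```bash
python3 -m jog '[[[0.017,0.124,0],0.06,0],[[0.017,0.124,0.15],0.06,0],[[0.017,0.124,0.3],0.06,0],[[0.017,0.124,0.459],0.06,0],[[0.017,0.124,0.459],0.06,0],[[0.017,0.124,0.459],0.06,0.7],[[0.017,0.124,0.459],0.06,0.7],[[0.017,0.124,0.459],0.06,0.7],[[0.017,0.124,0.459],0.06,0.7]]' 15
```

```text
time: 4.32
tool_pos: [0.4219, -0.363, 0.2223]
tool_rot: [3.14, -0.002, -0.184]
contact_force: [0.1, 0.6, -0.7]
opening: 0.0563
grip_force: 0.0
```

```bash
python3 -m jog '[[[0,0,0],0,0.8],[[0,0,0],0,0.8],[[0,0,0],0,0.8],[[0,0,0],0,0.8],[[0,0,-0.05],0,0.8],[[0,0,-0.15],0,0.8],[[0,0,-0.3],0,0.8],[[0,0,-0.3],0,0.8],[[0,0,-0.38],0,0.8],[[0,0,-0.38],0,0.8]]' 15
```

```text
time: 5.58
tool_pos: [0.4219, -0.3631, 0.3738]
tool_rot: [3.14, -0.002, -0.184]
contact_force: [-0.3, -0.0, -0.8]
opening: 0.0399
grip_force: 14.9
```

```bash
python3 -m jog '[[[0,-0.05,-0.05],0,0.8],[[-0.017,-0.2,-0.05],-0.01,0.8],[[-0.03,-0.34,-0.05],-0.02,0.8],[[-0.043,-0.48,-0.05],-0.03,0.8],[[-0.056,-0.62,-0.05],-0.046,0.8],[[-0.07,-0.76,-0.05],-0.046,0.8],[[-0.08,-0.88,-0.05],-0.046,0.8],[[-0.086,-0.956,-0.05],-0.046,0.8],[[-0.086,-0.956,-0.05],-0.046,0.8],[[-0.086,-0.956,0.05],-0.046,0.8],[[-0.086,-0.956,0.05],-0.046,0.8]]' 15
python3 - <<'E'
from h import *
im,m=snap('side','s1');cv2.imwrite('pics/s1c.png',cv2.resize(im[120:420,180:480],None,fx=2,fy=2)[:,:,::-1])
E
```

```text
time: 6.95
tool_pos: [0.457, 0.0187, 0.3501]
tool_rot: [-3.141, 0.008, -0.041]
contact_force: [-0.3, 0.7, -0.7]
opening: 0.0401
grip_force: 14.9
```

View pics/s1c.png

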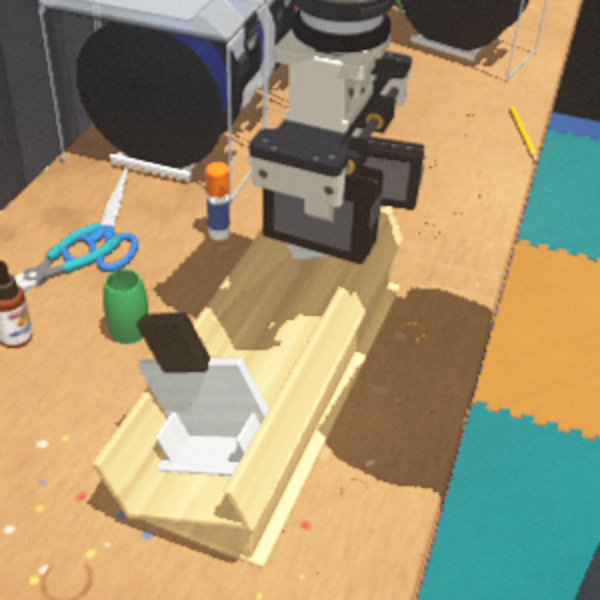

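The case is held upright above the tray, at about (320,200) in the crop. Next I'll tilt it in the grip over the near wall's top edge.

```bash
python3 -m jog '[[[0,0,0.03],0,0.8],[[0,0,0.045],0,0.8],[[0,0,0.05],0,0.8],[[0.013,0,0.058],0,0.8],[[0.026,0,0.067],0,0.8],[[0.026,0,0.067],0,0.8]]' 6
python3 -m jog '[[[0.012,0,0.01],0,0.8],[[0.023,0,0.022],0,0.8],[[0.033,0,0.034],0,0.8],[[0.037,0,0.039],0,0.8],[[0.037,0,0.039],0,0.8]]' 6
python3 - <<'E'
from h import *
im,m=snap('side','s2');cv2.imwrite('pics/s2c.png',cv2.resize(im[150:300,250:450],None,fx=3,fy=3)[:,:,::-1])
E
```

```text
time: 7.75
tool_pos: [0.469, 0.0189, 0.3263]
tool_rot: [3.141, -0.001, -0.04]
contact_force: [-0.5, -0.5, -0.2]
opening: 0.0399
grip_force: 6.0
time: 8.38
tool_pos: [0.4834, 0.0183, 0.3105]
tool_rot: [3.141, -0.0, -0.04]
contact_force: [1.9, 0.0, -0.5]
opening: 0.0399
grip_force: 6.0
```

View pics/s2c.png

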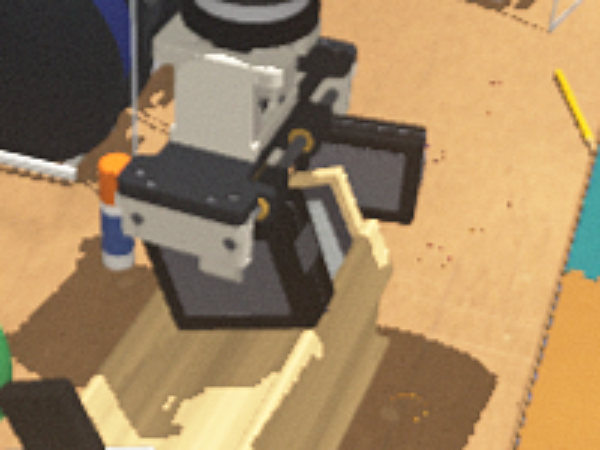

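The case has rotated: its visible lower edge runs from (182,330) to (312,327) in the crop, previously sloped. I'll compute the tilt from the edges.

```bash
python3 - <<'E'
from h import *
from scipy.optimize import least_squares
g=np.array([.4834,.0183,.3105-.159]);
uv=np.array([(182,330),(330,300)]) # placeholder
f=lambda u,v:(250+(u+.5)/3-.5,150+(v+.5)/3-.5)
obs=np.array([f(182,329),f(308,327)])   # +x bottom, -x bottom of y+ face
m=cams.camera_model('side')
def res(p):
    R=Rn.from_euler('z',-.04)*Rn.from_euler('y',p[0])
    return (proj('side',g+R.apply([[.05-p[1],.02,-p[2]],[-.05-p[1],.02,-p[2]]]),m)-obs).ravel()
r=least_squares(res,[.4,-.01,.062],x_scale=[.1,.01,.01]);print(np.degrees(r.x[0]),r.x[1:],r.fun)
E
```

```text
23.66044506832517 [-0.01244474  0.05892851] [-2.30983552  1.05017685  2.0428055  -0.80327658]
```

Tilt comes out at about 24°, so the case is nearly aligned with the tray. I'll insert it along the tray normal.

```bash
python3 -m jog '[[[0.005,0,-0.02],0,0.8],[[0.0635,0,-0.034],0,0.8],[[0.0635,0,-0.034],0,0.8],[[0.045,0,0.008],0,0.8],[[0.025,0,0.05],0,0.8],[[0.012,0,0.075],0,0.8],[[0.006,0,0.087],0,0.8],[[0.006,0,0.087],0,0.8]]' 8
python3 -m jog '[[[-0.002,0,0.004],0,0.8],[[-0.004,0,0.008],0,0.8],[[-0.005,0,0.012],0,0.8],[[-0.005,0,0.012],0,0.8]]' 6
python3 - <<'E'
from h import *
im,m=snap('side','s3');cv2.imwrite('pics/s3c.png',cv2.resize(im[150:300,250:450],None,fx=3,fy=3)[:,:,::-1])
E
```

```text
time: 9.43
tool_pos: [0.4856, 0.0182, 0.2759]
tool_rot: [3.142, 0.0, -0.04]
contact_force: [-0.7, -0.1, -1.2]
opening: 0.0401
grip_force: 8.0
time: 9.93
tool_pos: [0.484, 0.0183, 0.2713]
tool_rot: [3.141, -0.001, -0.04]
contact_force: [1.8, 0.1, 0.0]
opening: 0.0398
grip_force: 6.0
```

View pics/s3c.png

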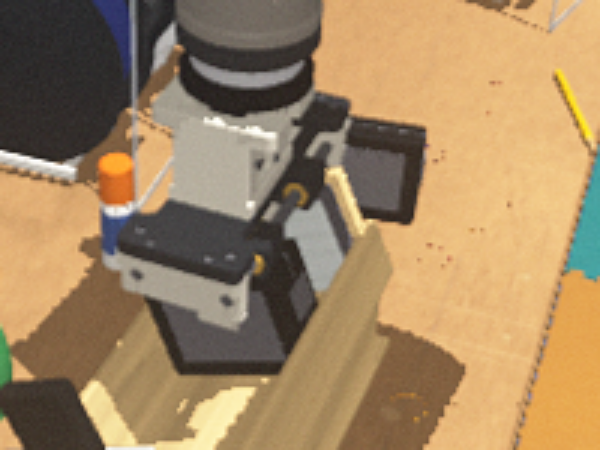

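The case is between the tray walls with its lower edge at (180–280,370), near the floor. I'll press it down slightly, open, and rise.

```bash
python3 -m jog '[[[-0.001,0,0.004],0,0.8],[[-0.002,0,0.007],0,0.8],[[-0.002,0,0.007],0,0.8]]' 4
python3 -m jog '[[[0,0,0],0,0.35],[[0,0,0],0,0.35],[[0,0,0],0,0.35],[[0,0,0],0,0.35],[[0,0,-0.05],0,0.35],[[0,0,-0.2],0,0.35],[[0,0,-0.35],0,0.35],[[0,0,-0.35],0,0.35]]'
python3 - <<'E'
from h import *
im,m=snap('wrist','w4')
for c in('wrist','side','top'):
    if c!='wrist': cams.read_camera(c)
    print(c,[(np.round(r['position'],4),round(r['confidence'],2)) for r in models.pinpoint('wide_case',c)[:2]])
im,m=snap('side','s4');cv2.imwrite('pics/s4c.png',cv2.resize(im[150:350,230:430],None,fx=3,fy=3)[:,:,::-1])
E
```

```text
time: 10.35
tool_pos: [0.4835, 0.0183, 0.2687]
tool_rot: [3.141, -0.003, -0.04]
contact_force: [3.6, 0.5, 2.0]
opening: 0.0399
grip_force: 4.0
time: 11.35
tool_pos: [0.4834, 0.0184, 0.4129]
tool_rot: [3.141, -0.01, -0.04]
contact_force: [0.5, 0.0, -0.2]
opening: 0.0597
grip_force: 0.0
wrist [(array([0.4741, 0.0214, 0.0464]), 0.83)]
side [(array([0.4749, 0.0135, 0.0496]), 0.62)]
top []
```

View pics/s4c.png

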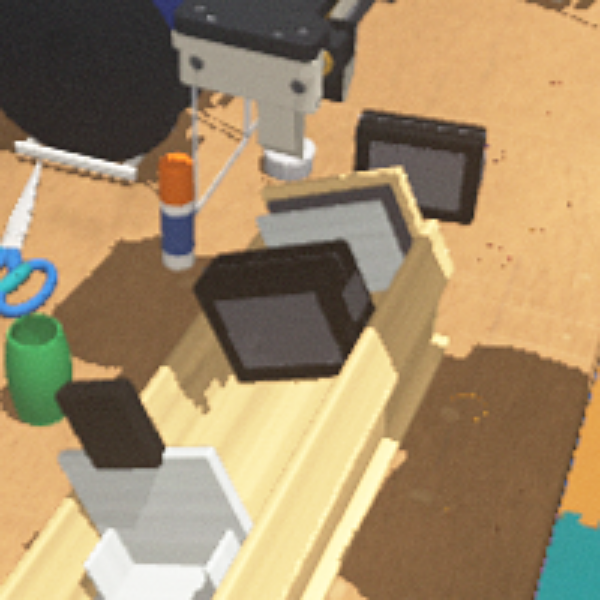

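The wide case sits flat in the tray, its face at (240–345,300–380) parallel to the stop. Now the slim case.

```bash
python3 -m jog '[[[-0.005,0.1,0],-0.01,0],[[-0.012,0.25,0],-0.02,0],[[-0.02,0.4,0],-0.03,0],[[-0.03,0.55,0],-0.047,0],[[-0.03,0.644,0],-0.047,0],[[-0.03,0.644,0],-0.047,0],[[-0.03,0.644,0.15],-0.047,0],[[-0.03,0.644,0.3],-0.047,0],[[-0.03,0.644,0.42],-0.047,0],[[-0.03,0.644,0.477],-0.047,0],[[-0.03,0.644,0.477],-0.047,0]]' 15
python3 -m jog '[[[0,0,0],0,0.9],[[0,0,0],0,0.9],[[0,0,0],0,0.9],[[0,0,0],0,0.9],[[0,0,0],0,0.9],[[0,0,0],0,0.9],[[0,0,0],0,0.9],[[0,0,0],0,0.9]]' 15
```

```text
time: 13.08
tool_pos: [0.4601, -0.2371, 0.2156]
tool_rot: [-3.138, 0.004, 0.109]
contact_force: [-0.2, 0.9, 0.1]
opening: 0.0918
grip_force: 0.0
time: 14.08
tool_pos: [0.4605, -0.2385, 0.2175]
tool_rot: [-3.142, 0.0, 0.108]
contact_force: [-0.4, 0.4, -0.3]
opening: 0.0278
grip_force: 15.0
```

```bash
python3 -m jog '[[[0,0,-0.05],0,0.9],[[0,0,-0.2],0,0.9],[[0,0,-0.35],0,0.9],[[0.01,-0.1,-0.444],0,0.9],[[0.025,-0.24,-0.444],0.01,0.9],[[0.04,-0.38,-0.444],0.02,0.9],[[0.06,-0.52,-0.444],0.03,0.9],[[0.075,-0.66,-0.444],0.047,0.9],[[0.09,-0.78,-0.444],0.047,0.9],[[0.092,-0.827,-0.42],0.047,0.9],[[0.092,-0.827,-0.319],0.047,0.9],[[0.092,-0.827,-0.319],0.047,0.9]]' 15
python3 -m jog '[[[0,0,0],0,0.9],[[0,0,0],0,0.9]]' 6
```

```text
time: 15.58
tool_pos: [0.4606, 0.0945, 0.343]
tool_rot: [3.141, 0.006, -0.039]
contact_force: [-0.3, 0.4, 0.6]
opening: 0.0281
grip_force: 15.0
time: 15.82
tool_pos: [0.4621, 0.094, 0.3465]
tool_rot: [-3.141, -0.003, -0.041]
contact_force: [0.8, 0.2, -0.6]
opening: 0.0279
grip_force: 6.0
```

```bash
python3 -m jog '[[[0,0,0.03],0,0.9],[[0,0,0.047],0,0.9],[[0,0,0.052],0,0.9],[[0.012,0,0.06],0,0.9],[[0.024,0,0.069],0,0.9],[[0.034,0,0.08],0,0.9],[[0.045,0,0.09],0,0.9],[[0.054,0,0.102],0,0.9],[[0.057,0,0.108],0,0.9],[[0.057,0,0.108],0,0.9],[[0.057,0,0.108],0,0.9]]' 6
python3 - <<'E'
from h import *
print(observe()['tool_pos'])
im,m=snap('side','s5');cv2.imwrite('pics/s5c.png',cv2.resize(im[150:350,230:430],None,fx=3,fy=3)[:,:,::-1])
E
```

```text
time: 17.2
tool_pos: [0.4843, 0.0935, 0.3019]
tool_rot: [-3.141, -0.0, -0.04]
contact_force: [2.4, 0.5, -0.4]
opening: 0.0281
grip_force: 6.0
[0.48433169 0.09348917 0.30187683]
```

View pics/s5c.png

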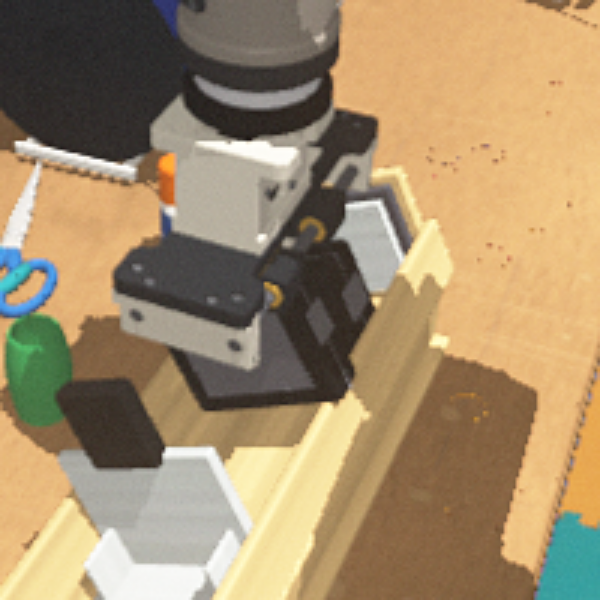

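The slim case is now tilted like the tray, its lower edge from (205,408) to (348,398). I'll insert it.

```bash
python3 -m jog '[[[0.005,0,-0.02],0,0.9],[[0.0615,0,-0.0475],0,0.9],[[0.0615,0,-0.0475],0,0.9],[[0.045,0,-0.011],0,0.9],[[0.028,0,0.027],0,0.9],[[0.015,0,0.055],0,0.9],[[0.003,0,0.08],0,0.9],[[0.003,0,0.08],0,0.9],[[0,0,0.086],0,0.9],[[-0.003,0,0.092],0,0.9],[[-0.003,0,0.094],0,0.9]]' 7
python3 -m jog '[[[0,0,0],0,0.9],[[0,0,0],0,0.52],[[0,0,0],0,0.52],[[0,0,0],0,0.52],[[0,0,0],0,0.52]]'
python3 -m jog '[[[0,0,-0.05],0,0.52],[[0,0,-0.2],0,0.52],[[0,0,-0.35],0,0.52],[[0,0,-0.35],0,0.52]]'
python3 - <<'E'
from h import *
im,m=snap('side','s6');cv2.imwrite('pics/s6c.png',cv2.resize(im[150:350,230:430],None,fx=3,fy=3)[:,:,::-1])
for c in('side','wrist','top'):
    cams.read_camera(c)
    for t in('wide_case','slim_case','stop'):print(c,t,[(np.round(r['position'],4),round(r['confidence'],2)) for r in models.pinpoint(t,c)[:1]])
E
```

```text
time: 18.62
tool_pos: [0.4835, 0.0934, 0.2656]
tool_rot: [-3.142, -0.003, -0.04]
contact_force: [2.8, 0.5, 11.0]
opening: 0.028
grip_force: 7.0
time: 19.25
tool_pos: [0.483, 0.0934, 0.2641]
tool_rot: [3.141, 0.001, -0.04]
contact_force: [1.0, 0.4, -0.0]
opening: 0.0437
grip_force: 0.0
time: 19.75
tool_pos: [0.4838, 0.0935, 0.4089]
tool_rot: [-3.141, -0.01, -0.04]
contact_force: [0.2, -0.1, 0.3]
opening: 0.0443
grip_force: 0.0
side wide_case [(array([0.4716, 0.0153, 0.0492]), 0.56)]
side slim_case [(array([0.4727, 0.0933, 0.0728]), 0.57)]
side stop [(array([0.472 , 0.1982, 0.0467]), 0.63)]
wrist wide_case [(array([0.4714, 0.0182, 0.0478]), 0.64)]
wrist slim_case [(array([0.4748, 0.0927, 0.0691]), 0.97)]
wrist stop [(array([0.4741, 0.1962, 0.0526]), 0.57)]
top wide_case [(array([0.4724, 0.0173, 0.0513]), 0.83)]
top slim_case []
top stop []
```

View pics/s6c.png

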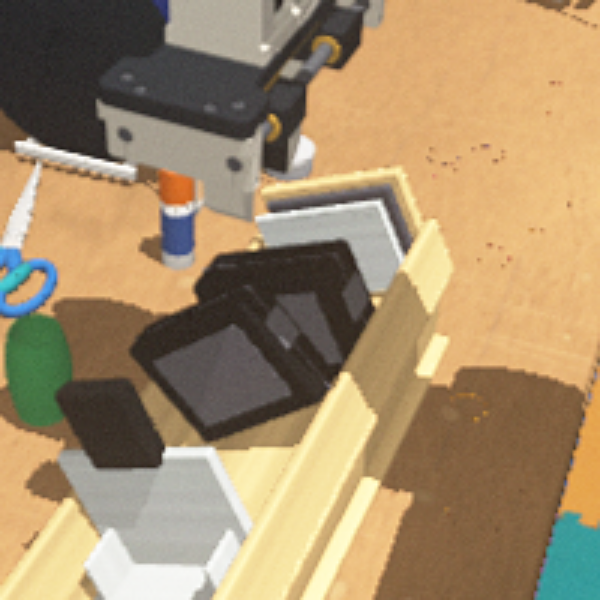

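The slim case is over-tilted: its near lower corner at (330,385) hangs on the near wall's top. I'll regrasp it lightly, draw it towards +x off that wall, and release.

```bash
python3 -m jog '[[[0.0605,0,0],0,0.52],[[0.0605,0,0.12],0,0.52],[[0.0605,0,0.24],0,0.52],[[0.0605,0,0.305],0,0.52],[[0.0605,0,0.305],0,0.52],[[0.0605,0,0.305],0,0.9],[[0.0605,0,0.305],0,0.9],[[0.0605,0,0.305],0,0.9],[[0.0605,0,0.305],0,0.9]]' 5
python3 -m jog '[[[0.006,0,0],0,0.9],[[0.012,0,0.005],0,0.9],[[0.018,0,0.0085],0,0.9],[[0.021,0,0.01],0,0.9],[[0.021,0,0.01],0,0.9]]' 5
python3 - <<'E'
from h import *
for c in('side','side'):
    im=cams.read_camera(c)
    for t in('slim_case',):print(c,t,[(np.round(r['position'],4),round(r['confidence'],2)) for r in models.pinpoint(t,c)[:1]])
cv2.imwrite('pics/s7c.png',cv2.resize(im[150:350,230:430],None,fx=3,fy=3)[:,:,::-1])
E
```

```text
time: 21.52
tool_pos: [0.5078, 0.0925, 0.2835]
tool_rot: [-3.141, -0.003, -0.04]
contact_force: [0.4, -0.0, 6.2]
opening: 0.0281
grip_force: 5.0
time: 22.15
tool_pos: [0.5151, 0.0922, 0.2785]
tool_rot: [3.141, 0.002, -0.04]
contact_force: [-3.6, -0.1, 4.7]
opening: 0.0277
grip_force: 5.0
side slim_case [(array([0.4734, 0.0935, 0.0733]), 0.82)]
side slim_case [(array([0.4732, 0.0882, 0.0715]), 0.73)]
```

```bash
python3 -m jog '[[[0,0,0],0,0.52],[[0,0,0],0,0.52],[[0,0,0],0,0.52],[[0,0,-0.05],0,0.52],[[0,0,-0.2],0,0.52],[[0,0,-0.35],0,0.52],[[-0.15,0,-0.4],0,0.52],[[-0.3,0,-0.4],0,0.52],[[-0.3,0,-0.4],0,0.52]]' 5
cat >> h.py <<'E'
from scipy.optimize import minimize,differential_evolution
TR=Rn.from_euler('z',-.04)*Rn.from_euler('y',25,degrees=True);TO=np.array([.468,.079,.05])
def hull(c,m,P):
    M=np.zeros((480,640),np.uint8);q=cv2.convexHull(np.round(proj(c,P,m)*8).astype(np.int32))
    cv2.fillConvexPoly(M,q,255,shift=3);return M>0
def boxc(x,y,z,u,w,tz=0,h=(.1,.08)):  # tray coords of bottom centre, tilt u about y, yaw tz
    S=np.array([[a*.05,b*w/2,k*.08] for a in(-1,1) for b in(-1,1) for k in(0,1)])
    return TO+TR.apply(np.array([x,y,z])+(Rn.from_euler('z',tz)*Rn.from_euler('y',u)).apply(S))
E
python3 - <<'E'
from h import *
o=observe();print(o['tool_pos'],o['time'])
for c in('side','top'):
    im=cams.read_camera(c);m=cams.camera_model(c);np.savez(f'n_{c}.npz',im=im,K=m['camera_matrix'],pose=m['pose'])
    for t in('slim_case','wide_case'):print(c,t,[(np.round(r['position'],4),np.round(TR.inv().apply(np.array(r['position'])-TO),4),round(r['confidence'],2)) for r in models.pinpoint(t,c)[:1]])
d={c:np.load(f'n_{c}.npz') for c in('side','top')}
M={c:dict(camera_matrix=d[c]['K'],pose=d[c]['pose']) for c in d}
H={c:cv2.cvtColor(d[c]['im'],cv2.COLOR_RGB2HSV) for c in d}
roi={c:hull(c,M[c],np.vstack([TO+TR.apply([[x,y,z]]) for x in(-.054,.054) for y in(-.1,.06) for z in(.0,.12)])) for c in d}
dark={c:(d[c]['im'].max(2)<95)&(H[c][:,:,1]<90)&roi[c] for c in d}
print({c:int(dark[c].sum()) for c in d})
def cost(p):
    s=0
    for c in d:
        h=(hull(c,M[c],boxc(*p[:4],.028))|hull(c,M[c],boxc(p[4],p[5],0,0,.04)))&roi[c]
        s+=(h^dark[c]).sum()/max(dark[c].sum(),1)
    return s
r=differential_evolution(cost,[(-.02,.02),(-.02,.04),(0,.05),(-.2,.7),(-.01,.01),(-.075,-.045)],seed=1,maxiter=60,popsize=12)
print(r.fun,np.round(r.x,4))
E
```

```text
time: 23.48
tool_pos: [0.3922, 0.0972, 0.4384]
tool_rot: [3.141, 0.001, -0.039]
contact_force: [0.4, -0.3, -0.0]
opening: 0.0439
grip_force: 0.0
[0.392211   0.09716088 0.43836748] 23.475
side slim_case [(array([0.4713, 0.0942, 0.0767]), array([-0.0088,  0.0153,  0.0253]), 0.86)]
side wide_case [(array([0.4719, 0.0125, 0.0489]), array([ 0.0064, -0.0663,  0.0018]), 0.67)]
top slim_case [(array([0.4739, 0.0909, 0.0759]), array([-0.006 ,  0.0121,  0.0258]), 0.93)]
top wide_case [(array([0.4744, 0.0161, 0.0494]), array([ 0.0083, -0.0626,  0.0032]), 0.82)]
{'side': 3263, 'top': 1376}
1.0539104761633253 [-0.0144  0.0134  0.0249  0.476   0.0094 -0.0597]
```

```bash
cat > fit.py <<'E'
from h import *
def run(free=True):
    d={};M={}
    for c in('side','top'): d[c]=cams.read_camera(c);M[c]=cams.camera_model(c)
    roi={c:hull(c,M[c],np.vstack([TO+TR.apply([[x,y,z]]) for x in(-.06,.054) for y in(-.09,.06) for z in(.0,.13)])) for c in d}
    dark={}
    for c in d:
        i=d[c].astype(int);ch=i.max(2)-i.min(2);k=((ch<22)&(i.max(2)<125)&roi[c]).astype(np.uint8)
        k=cv2.morphologyEx(k,cv2.MORPH_CLOSE,np.ones((3,3)));k=cv2.morphologyEx(k,cv2.MORPH_OPEN,np.ones((3,3)));dark[c]=k>0
    near={c:hull(c,M[c],TO+TR.apply([[x,y,z] for x in(-.062,-.054) for y in(-.155,.204) for z in(0,.035)])) for c in d}
    def cost(p):
        s=0
        for c in d:
            h=(hull(c,M[c],boxc(*p[:4],.028,p[6]))|hull(c,M[c],boxc(p[4],p[5],0,0,.04)))&roi[c]
            s+=((h^dark[c])&~near[c]).sum()/max((dark[c]&~near[c]).sum(),1)
        return s
    r=differential_evolution(cost,[(-.02,.03),(-.1,.05),(-.005,.06),(-.5,.8),(-.01,.01),(-.12,-.045),(-.15,.15)],seed=1,maxiter=80,popsize=12)
    print('cost',round(r.fun,3),'slim x y z u',np.round(r.x[:4],4),'wide x y',np.round(r.x[4:6],4),'slim yaw',round(r.x[6],3))
    x,y,z,u=r.x[:4];print('A',np.round([x-.05*np.cos(u),z+.05*np.sin(u)],4),'B',np.round([x+.05*np.cos(u),z-.05*np.sin(u)],4))
    return r.x
if __name__=='__main__': run()
E
python3 fit.py
```

```text
cost 0.299 slim x y z u [-0.0149  0.0125  0.0236  0.3646] wide x y [ 0.0015 -0.0587] slim yaw 0.062
A [-0.0616  0.0414] B [0.0318 0.0058]
```

Fit: the slim case's near lower edge rests on the near wall top (A at x −62, z 41 mm, over-tilted 21°). I'll regrasp it firmly, lift, shift +x, lower, then release.

```bash
python3 -m jog '[[[0.14,0.0065,0],0,0.52],[[0.275,0.0065,0],0,0.52],[[0.275,0.0065,0.1],0,0.52],[[0.275,0.0065,0.24],0,0.52],[[0.275,0.0065,0.34],0,0.52],[[0.275,0.0065,0.3625],0,0.52],[[0.275,0.0065,0.3625],0,0.52],[[0.275,0.0065,0.3625],0,0.9],[[0.275,0.0065,0.3625],0,0.9],[[0.275,0.0065,0.3625],0,0.9],[[0.275,0.0065,0.3625],0,0.9],[[0.275,0.0065,0.3625],0,0.9]]' 20
python3 -m jog '[[[0.008,0,-0.017],0,0.9],[[0.016,0,-0.034],0,0.9],[[0.034,0,-0.026],0,0.9],[[0.052,0,-0.017],0,0.9],[[0.052,0,-0.017],0,0.9]]' 20
python3 -m jog '[[[-0.007,0,0.015],0,0.9],[[-0.014,0,0.03],0,0.9],[[-0.02,0,0.043],0,0.9],[[-0.02,0,0.043],0,0.9]]' 20
python3 - <<'E'
from h import *
for c in('side','side','top','top'):
    cams.read_camera(c)
    print(c,[(np.round(TR.inv().apply(np.array(r['position'])-TO),4),round(r['confidence'],2)) for r in models.pinpoint('slim_case',c)[:1]])
E
```

```text
time: 25.38
tool_pos: [0.5061, 0.09, 0.2945]
tool_rot: [-3.141, -0.003, -0.04]
contact_force: [0.2, 0.3, 5.9]
opening: 0.0281
grip_force: 20.0
time: 26.0
tool_pos: [0.527, 0.0891, 0.3023]
tool_rot: [-3.141, -0.002, -0.04]
contact_force: [-5.7, 0.2, 18.2]
opening: 0.0282
grip_force: 20.0
time: 26.5
tool_pos: [0.5183, 0.0896, 0.2843]
tool_rot: [-3.142, -0.0, -0.04]
contact_force: [-7.3, 0.9, 14.8]
opening: 0.0279
grip_force: 20.0
side [(array([-0.0017,  0.0119,  0.0253]), 0.86)]
side [(array([-0.0014,  0.0087,  0.0249]), 0.96)]
top [(array([-0.0014,  0.012 ,  0.0272]), 0.67)]
top [(array([-0.0034,  0.0106,  0.0268]), 0.69)]
```

```bash
python3 -m jog '[[[0,0,-0.03],0,0.9],[[0.03,0,-0.1],0,0.9],[[0.06,0,-0.12],0,0.9],[[0.097,0,-0.116],0,0.9],[[0.097,0,-0.116],0,0.9],[[0.097,0,-0.116],0,0.9]]' 20
cat > bc.py <<'E'
from h import *
L=[]
for c in('side','top')*4:
    cams.read_camera(c)
    for r in models.pinpoint('slim_case',c)[:1]:
        if r['confidence']>.5: L.append(TR.inv().apply(np.array(r['position'])-TO))
p,R=pose();G=TR.inv().apply(p-[0,0,.159]-TO);b=np.median(L,0);v=G-b
print('n',len(L),'bc',b.round(4),'std',np.std(L,0).round(4),'G',G.round(4),'u',np.degrees(np.arctan2(v[0],v[2])).round(1)+9.9,'len',np.hypot(v[0],v[2]).round(4),observe()['time'])
E
python3 bc.py
```

```text
time: 27.65
tool_pos: [0.5569, 0.0879, 0.329]
tool_rot: [3.141, 0.001, -0.04]
contact_force: [-0.0, -1.0, -0.8]
opening: 0.028
grip_force: 20.0
n 7 bc [0.013  0.0102 0.0838] std [0.0022 0.0015 0.002 ] G [0.0296 0.0124 0.1466] u 24.8 len 0.0649 28.45
```

```bash
python3 -m jog '[[[-0.006,0,0.01],0,0.9],[[-0.0115,0,0.021],0,0.9],[[-0.0115,0,0.021],0,0.9],[[-0.029,0,0.025],0,0.9],[[-0.046,0,0.029],0,0.9],[[-0.064,0,0.032],0,0.9],[[-0.0815,0,0.035],0,0.9],[[-0.0815,0,0.035],0,0.9]]' 6
python3 bc.py
```

```text
time: 29.45
tool_pos: [0.5241, 0.0892, 0.3153]
tool_rot: [3.142, 0.0, -0.04]
contact_force: [0.0, -0.1, -0.9]
opening: 0.0277
grip_force: 6.0
n 6 bc [-0.0098  0.0114  0.0573] std [0.0012 0.0014 0.002 ] G [0.006  0.0124 0.1201] u 24.1 len 0.0647 30.25
```

```bash
python3 -m jog '[[[0.02,0,-0.06],0,0.9],[[0.06,0,-0.06],0,0.9],[[0.0985,0,-0.04],0,0.9],[[0.0985,0,-0.023],0,0.9],[[0.087,0,0.004],0,0.9],[[0.087,0,0.004],0,0.9],[[0.068,0,0.008],0,0.9],[[0.046,0,0.011],0,0.9],[[0.025,0,0.014],0,0.9],[[0.005,0,0.017],0,0.9],[[0.005,0,0.017],0,0.9]]' 6
python3 bc.py
```

```text
time: 31.62
tool_pos: [0.5258, 0.0892, 0.3084]
tool_rot: [3.142, 0.001, -0.04]
contact_force: [-0.6, -0.3, -0.2]
opening: 0.0276
grip_force: 6.0
n 5 bc [0.0185 0.0109 0.0517] std [0.002  0.0008 0.0011] G [0.0107 0.0124 0.1147] u 2.8000000000000007 len 0.0636 32.425
```

```bash
python3 -m jog '[[[0.014,0,-0.03],0,0.9],[[-0.01,0,-0.045],0,0.9],[[-0.027,0,-0.0485],0,0.9],[[-0.027,0,-0.0485],0,0.9],[[-0.042,0,-0.015],0,0.9],[[-0.058,0,0.018],0,0.9],[[-0.074,0,0.052],0,0.9],[[-0.089,0,0.085],0,0.9],[[-0.089,0,0.085],0,0.9]]' 8
python3 bc.py
```

```text
time: 33.55
tool_pos: [0.491, 0.0905, 0.274]
tool_rot: [3.141, 0.0, -0.04]
contact_force: [0.4, 1.0, -1.2]
opening: 0.0278
grip_force: 8.0
n 5 bc [0.0006 0.0109 0.0088] std [0.0556 0.1344 0.0025] G [-0.0072  0.0124  0.069 ] u 2.5 len 0.0607 34.35
```

```bash
python3 -m jog '[[[-0.003,0,0.007],0,0.9],[[-0.006,0,0.0135],0,0.9],[[-0.006,0,0.0135],0,0.9]]' 4
python3 -m jog '[[[0,0,0],0,0.52],[[0,0,0],0,0.52],[[0,0,0],0,0.52],[[0,0,-0.05],0,0.52],[[0,0,-0.2],0,0.52],[[-0.1,0,-0.35],0,0.52],[[-0.25,0,-0.4],0,0.52],[[-0.3,0,-0.4],0,0.52],[[-0.3,0,-0.4],0,0.52]]'
python3 fit.py
```

```text
time: 34.72
tool_pos: [0.4892, 0.0906, 0.2694]
tool_rot: [-3.142, -0.002, -0.04]
contact_force: [5.4, -0.1, 2.7]
opening: 0.0276
grip_force: 4.0
time: 35.85
tool_pos: [0.3673, 0.0956, 0.4297]
tool_rot: [-3.142, -0.001, -0.039]
contact_force: [0.5, -0.1, -1.0]
opening: 0.0439
grip_force: 0.0
cost 0.344 slim x y z u [-0.0019  0.0103  0.0017  0.0048] wide x y [ 0.0006 -0.0587] slim yaw 0.096
A [-0.0519  0.0019] B [0.0481 0.0014]
```

The slim case now sits flat (z 2 mm, tilt 0). Next the stop: I'll grasp its block.

```bash
python3 -m jog '[[[0.12,-0.08,0],0,0.35],[[0.24,-0.18,0],0,0.35],[[0.372,-0.285,0],0,0.35],[[0.372,-0.285,0],0,0.35],[[0.372,-0.285,0.1],0,0.35],[[0.372,-0.285,0.22],0,0.35],[[0.372,-0.285,0.298],0,0.35],[[0.372,-0.285,0.298],0,0.35],[[0.372,-0.285,0.298],0,1],[[0.372,-0.285,0.298],0,1],[[0.372,-0.285,0.298],0,1],[[0.372,-0.285,0.298],0,1]]' 20
python3 -m jog '[[[0,0,0],0,1],[[0,0,0],0,1],[[0,0,0],0,1]]' 25
```

```text
time: 37.45
tool_pos: [0.522, 0.2034, 0.3105]
tool_rot: [-3.141, -0.001, -0.04]
contact_force: [0.2, 0.5, 0.9]
opening: 0.024
grip_force: 0.0
time: 37.83
tool_pos: [0.522, 0.2031, 0.3101]
tool_rot: [3.141, -0.0, -0.04]
contact_force: [-1.3, -3.0, 2.8]
opening: 0.0136
grip_force: 25.0
```

```bash
python3 -m jog '[[[0,0.01,0],0,1],[[0,0.03,0],0,1],[[0,0.06,0],0,1],[[0,0.09,0],0,1],[[0,0.12,0],0,1],[[0,0.15,0],0,1],[[0,0.18,0],0,1],[[0,0.2,0],0,1]]' 25
python3 -m jog '[[[0,0.01,0],0,1],[[0,0.02,0],0,1],[[0,0.03,0],0,1],[[0,0.04,0],0,1],[[0,0.05,0],0,1],[[0,0.06,0],0,1],[[0,0.07,0],0,1],[[0,0.08,0],0,1],[[0,0.09,0],0,1],[[0,0.1,0],0,1]]' 25
python3 -m jog '[[[0,0.008,0],0,1],[[0,0.016,0],0,1],[[0,0.024,0],0,1],[[0,0.032,0],0,1],[[0,0.04,0],0,1],[[0,0.048,0],0,1],[[0,0.056,0],0,1]]' 25
```

```text
time: 38.83
tool_pos: [0.5187, 0.1249, 0.3102]
tool_rot: [-3.138, -0.001, -0.04]
contact_force: [-0.4, 11.3, 1.6]
opening: 0.014
grip_force: 25.0
time: 40.08
tool_pos: [0.5171, 0.0853, 0.3101]
tool_rot: [-3.138, -0.001, -0.04]
contact_force: [0.3, 11.1, 2.1]
opening: 0.014
grip_force: 25.0
time: 40.95
tool_pos: [0.5162, 0.063, 0.3102]
tool_rot: [-3.137, -0.001, -0.04]
contact_force: [-0.7, 12.0, 3.8]
opening: 0.0136
grip_force: 25.0
```

```bash
python3 -m jog '[[[0,0.008,0],0,1],[[0,0.016,0],0,1],[[0,0.024,0],0,1],[[0,0.032,0],0,1],[[0,0.04,0],0,1],[[0,0.048,0],0,1],[[0,0.056,0],0,1],[[0,0.062,0],0,1]]' 25
python3 -m jog '[[[0,0.0025,0],0,1],[[0,0.005,0],0,1],[[0,0.0075,0],0,1]]' 25
python3 fit.py
```

```text
time: 41.95
tool_pos: [0.5152, 0.0383, 0.3101]
tool_rot: [-3.137, -0.0, -0.04]
contact_force: [-1.3, 13.2, 3.7]
opening: 0.014
grip_force: 25.0
time: 42.32
tool_pos: [0.5151, 0.0353, 0.3101]
tool_rot: [-3.137, -0.0, -0.04]
contact_force: [0.5, 11.9, 3.1]
opening: 0.0139
grip_force: 25.0
cost 1.592 slim x y z u [-0.0194 -0.0784  0.0146 -0.4494] wide x y [-0.0092 -0.1182] slim yaw -0.127
A [-0.0644 -0.0072] B [0.0256 0.0363]
```

```bash
for i in 1 2 3; do :; done; python3 -m jog '[[[0,0.0025,0],0,1],[[0,0.005,0],0,1],[[0,0.0075,0],0,1]]' 25 | grep -E "pos|force"
python3 -m jog '[[[0,0.0025,0],0,1],[[0,0.005,0],0,1]]' 25 | grep -E "pos|force"
python3 -m jog '[[[0,0.0025,0],0,1],[[0,0.005,0],0,1]]' 25 | grep -E "time|pos|force"
```

```text
tool_pos: [0.515, 0.0324, 0.3101]
contact_force: [-0.5, 12.9, 3.3]
grip_force: 25.0
tool_pos: [0.5149, 0.0304, 0.3101]
contact_force: [-1.6, 12.1, 3.7]
grip_force: 25.0
time: 43.3
tool_pos: [0.5148, 0.0284, 0.3101]
contact_force: [-0.7, 13.1, 3.9]
grip_force: 25.0
```

```bash
python3 -m jog '[[[0,0.0025,0],0,1],[[0,0.0025,0],0,1]]' 25 | grep -E "pos|t_force"
python3 -m jog '[[[0,0.0025,0],0,1],[[0,0.0025,0],0,1]]' 25 | grep -E "pos|t_force"
python3 -m jog '[[[0,0.0025,0],0,1],[[0,0.0025,0],0,1]]' 25 | grep -E "time|pos|t_force"
```

```text
tool_pos: [0.5148, 0.0273, 0.3101]
contact_force: [-0.7, 11.7, 3.9]
tool_pos: [0.5147, 0.0263, 0.3101]
contact_force: [0.5, 12.5, 4.0]
time: 44.05
tool_pos: [0.5147, 0.0253, 0.3101]
contact_force: [-0.9, 12.7, 3.6]
```

```bash
python3 -m jog '[[[0,0.0025,0],0,1],[[0,0.005,0],0,1],[[0,0.005,0],0,1]]' 25 | grep -E "pos|t_force"
python3 - <<'E'
from h import *
for c in('top','side'):
    cams.read_camera(c)
    for t in('wide_case','slim_case','stop'):print(c,t,[(np.round(TR.inv().apply(np.array(r['position'])-TO),4),round(r['confidence'],2)) for r in models.pinpoint(t,c)[:1]])
print(observe()['contact_force'],observe()['time'])
E
```

```text
tool_pos: [0.5146, 0.0235, 0.3101]
contact_force: [-0.5, 13.6, 3.8]
top wide_case [(array([ 0.0061, -0.1063,  0.0021]), 0.67)]
top slim_case [(array([ 0.0074, -0.0757,  0.0046]), 0.62)]
top stop [(array([ 0.0014, -0.0577,  0.0027]), 0.75)]
side wide_case [(array([ 0.0101, -0.1137,  0.0034]), 0.78)]
side slim_case []
side stop [(array([-0.0014, -0.0585, -0.0005]), 0.69)]
[-0.68975738 14.22356093  3.50503216] 44.825
```

```bash
python3 -m jog '[[[0,0.0025,0],0,1],[[0,0.0025,0],0,1]]' 25 | grep -E "pos|t_force"
cat > av.py <<'E'
from h import *
L=[]
for i in range(8): cams.read_camera('top');L.append(observe()['contact_force'])
print('avg',np.mean(L,0).round(2),np.std(L,0).round(2),observe()['time'])
E
python3 av.py
python3 -m jog '[[[0,0.0025,0],0,1],[[0,0.0025,0],0,1]]' 25 | grep -E "pos|t_force"
python3 av.py
```

```text
tool_pos: [0.5146, 0.0226, 0.3101]
contact_force: [-0.5, 14.6, 4.5]
avg [-0.15 14.59  3.78] [0.4  0.52 0.38] 45.475
tool_pos: [0.5145, 0.0218, 0.3101]
contact_force: [-0.8, 15.2, 4.2]
avg [-0.14 15.6   3.65] [0.56 0.41 0.41] 46.125
```

```bash
python3 -m jog '[[[0,0.0025,0],0,1],[[0,0.0045,0],0,1],[[0,0.0045,0],0,1]]' 25 | grep -E "pos|t_force"
python3 av.py
```

```text
tool_pos: [0.5145, 0.0203, 0.3101]
contact_force: [0.6, 17.4, 3.5]
avg [ 0.24 17.58  3.84] [0.37 0.47 0.29] 46.9
```

```bash
python3 -m jog '[[[0,-0.0025,0],0,1],[[0,-0.004,0],0,1],[[0,-0.004,0],0,1]]' 25 | grep -E "pos|t_force"
python3 av.py
```

```text
tool_pos: [0.5145, 0.0208, 0.3101]
contact_force: [-1.9, 10.3, 3.8]
avg [-0.61 10.02  3.72] [0.74 0.25 0.29] 47.675
```

```bash
python3 -m jog '[[[0,-0.002,0],0,1],[[0,-0.004,0],0,1],[[0,-0.004,0],0,1]]' 25 | grep -E "pos|t_force"
python3 -m jog '[[[0,0,0],0,0.6],[[0,0,0],0,0.6],[[0,0,0],0,0.6],[[0,0,0],0,0.6],[[0,0,-0.05],0,0.6],[[0,0,-0.2],0,0.6],[[-0.1,0,-0.3],0,0.6],[[-0.25,0,-0.35],0,0.6],[[-0.35,0,-0.35],0,0.6],[[-0.35,0,-0.35],0,0.6]]'
cat > fit2.py <<'E'
from h import *
A={}
for k in range(4):
  for c in('top','side'):
    cams.read_camera(c)
    for t in('wide_case','slim_case','stop','pad_middle'):
        for r in models.pinpoint(t,c)[:1]:
            if r['confidence']>.5: A.setdefault(t,[]).append(TR.inv().apply(np.array(r['position'])-TO))
for t in A: print(t,len(A[t]),np.median(A[t],0).round(4),np.std(A[t],0).round(4))
print(observe()['time'])
E
python3 fit2.py
```

```text
tool_pos: [0.5146, 0.0212, 0.3101]
contact_force: [-2.6, 5.3, 5.4]
time: 49.3
tool_pos: [0.3727, 0.0266, 0.4505]
tool_rot: [3.141, -0.001, -0.04]
contact_force: [-0.2, -0.1, -0.3]
opening: 0.0368
grip_force: 0.0
wide_case 8 [ 0.0066 -0.1147  0.001 ] [0.0013 0.0013 0.0023]
slim_case 5 [ 0.0056 -0.077   0.0037] [0.0016 0.0144 0.0016]
stop 8 [ 0.0011 -0.0623  0.0017] [0.0016 0.0012 0.0024]
pad_middle 5 [ 0.0032 -0.1139  0.0411] [0.0651 0.0233 0.0088]
51.3
```

```bash
python3 - <<'E'
from h import *
d={};M={}
for c in('side','top'): d[c]=cams.read_camera(c);M[c]=cams.camera_model(c)
H=lambda c,x,y,z:hull(c,M[c],TO+TR.apply([[a,b,e] for a in x for b in y for e in z]))
ys=-.0625
roi={};dark={}
for c in d:
    occ=H(c,(-.051,.051),(ys-.001,ys+.008),(0,.085))|H(c,(-.022,.022),(ys-.001,ys+.014),(.08,.132))|H(c,(-.062,-.054),(-.155,.204),(0,.035))
    roi[c]=H(c,(-.056,.054),(-.125,ys),(0,.1))&~occ
    i=d[c].astype(int);k=((i.max(2)-i.min(2)<22)&(i.max(2)<125)&roi[c]).astype(np.uint8)
    dark[c]=cv2.morphologyEx(k,cv2.MORPH_CLOSE,np.ones((3,3)))>0;print(c,roi[c].sum(),dark[c].sum())
def cost(p):
    s=0
    for c in d:
        h=(hull(c,M[c],boxc(p[0],p[1],p[2],p[3],.028))|hull(c,M[c],boxc(p[4],p[1]-.034,p[5],p[6],.04)))&roi[c]
        s+=(h^dark[c]).sum()/max(dark[c].sum(),1)
    return s
for s in(1,2):
    r=differential_evolution(cost,[(-.012,.012),(-.084,-.07),(-.005,.03),(-.4,.4),(-.012,.012),(-.005,.03),(-.4,.4)],seed=s,maxiter=60,popsize=10)
    print(round(r.fun,3),np.round(r.x,3))
print(cost([0,-.0765,0,0,0,0,0]))
E
```

```text
side 1170 777
top 1743 1528
0.141 [ 0.009 -0.082  0.022 -0.326  0.002 -0.    -0.021]
0.148 [-0.006 -0.076  0.004  0.101 -0.004  0.004  0.006]
0.2238312545904169
```

```bash
python3 - <<'E'
from h import *
d={};M={}
for c in('wrist','top','side'): M[c]=cams.camera_model(c);d[c]=cams.read_camera(c)
L=[]
for k in range(4):
    cams.read_camera('wrist')
    for t in('wide_case','slim_case'):
        for r in models.pinpoint(t,'wrist')[:1]: print(t,TR.inv().apply(np.array(r['position'])-TO).round(4),round(r['confidence'],2))
H=lambda c,x,y,z:hull(c,M[c],TO+TR.apply([[a,b,e] for a in x for b in y for e in z]))
ys=-.0625;roi={};dark={}
for c in d:
    occ=H(c,(-.051,.051),(ys-.001,ys+.008),(0,.085))|H(c,(-.022,.022),(ys-.001,ys+.014),(.08,.132))|H(c,(-.062,-.054),(-.155,.204),(0,.035))
    roi[c]=H(c,(-.065,.06),(-.125,ys),(0,.1))&~occ
    i=d[c].astype(int);k=((i.max(2)-i.min(2)<22)&(i.max(2)<125)&roi[c]).astype(np.uint8)
    dark[c]=cv2.morphologyEx(k,cv2.MORPH_CLOSE,np.ones((3,3)))>0;print(c,roi[c].sum(),dark[c].sum())
def cost(p):
    s=0
    for c in d:
        h=(hull(c,M[c],boxc(p[0],p[1],p[2],p[3],.028))|hull(c,M[c],boxc(p[4],p[1]-.034,p[5],p[6],.04)))&roi[c]
        s+=(h^dark[c]).sum()/max(dark[c].sum(),1)
    return s
for s in(1,2,3):
    r=differential_evolution(cost,[(-.012,.012),(-.084,-.07),(-.005,.03),(-.4,.4),(-.012,.012),(-.005,.03),(-.4,.4)],seed=s,maxiter=60,popsize=10)
    print(round(r.fun,3),np.round(r.x,3))
print(cost([0,-.0765,0,0,0,0,0]),observe()['time'])
E
```

```text
wide_case [ 0.008  -0.1108 -0.0003] 0.73
slim_case [ 0.0062 -0.0795  0.0005] 0.75
wide_case [ 0.011  -0.1081  0.0005] 0.74
slim_case [ 0.0052 -0.0801 -0.0013] 0.66
wide_case [ 0.0101 -0.1097  0.0018] 0.86
slim_case [ 0.003  -0.0794 -0.0017] 0.69
wide_case [ 0.0067 -0.1102 -0.0027] 0.64
slim_case [ 0.0069 -0.0791 -0.0005] 0.95
wrist 13375 11910
top 1856 1529
side 1389 805
0.212 [ 0.007 -0.08  -0.004 -0.049 -0.002  0.001 -0.014]
0.212 [-0.002 -0.08   0.001  0.046 -0.     0.002 -0.037]
0.214 [-0.    -0.08   0.001  0.041 -0.002  0.001 -0.014]
0.30223441890874125 52.15
```

Both cases measure flat on the floor (z about 0, tilt about 0), touching, with the stop against them. The pad was pressed with about 5 N and the arm is clear, so I'm handing in.

```bash
python3 -c "
from cell import robot
print(robot.hand_in())"
```

```text
the job is handed in; nothing more can be done
None
```

I handed the job in at about 52 s of the 72 s allowed, with no verdict returned: by my last measurements both cases sit flat against each other and the stop, I estimate the stop presses the row with about 5 N from the wrist force before letting go, and I did not re-measure the glue stick, tin and vase.

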